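# Change over the two bench stirrers

### The arm

A 6-joint arm with a two-finger parallel gripper is mounted at the origin on a cart in front of the work surface, level with it; the furniture and walls round the work are solid. World frame = base frame: x ahead of the robot, y to its left, z up, the work surface at z = 0. Lengths are in m, angles in degrees, forces in N, time in s.
With the tool pointing down it reaches from about 0.325 to 0.85 m from the base axis. Payload 15.5 kg.
Tool frame: the origin (TCP) lies on the mounting face of the last link; the fingertips stand 191 mm ahead of it and the grasp point (between the pads) lies 172 mm ahead of it; x points along the fingers, y is the direction in which the jaws open and shut, and the axes are right-handed (so a half turn about x gives the same grasp; the last joint's range is limited). The gripper opens to 91 mm and grips with 3 to 60 N. Pads are 32 mm wide; open, the fingers measure 118 mm over their backs; the gripper's body (76 mm by 178 mm) begins 60 mm behind the grasp point.
Start: joints at [59.559, 28.281, 77.091, -0, 74.628, -5.472], TCP at [0.264, 0.567, 0.405] pointing down, gripper open.
Joint ranges: [-166.48, 166.48], [-47.26, 123.95], [12.59, 153.08], [-70.14, 250.14], [6.76, 159.57], [-176.63, 176.63]. Speed limits (degrees/s): [108.29, 108.29, 147.25, 172.46, 172.46, 172.46].

### API

Orientations are given as a 3x3 rotation matrix whose columns are the frame's x, y, z axes.
In Python, from rig import robot, imaging gives the robot as it stands. Calls block until the motion is done:
- robot.move_to(position, orientation): joint-space move of the TCP to a pose.
- robot.move_straight(position, ori=None, feed=0.15, stop_force=None): straight line of the TCP; ori=None keeps the orientation; feed is the mean speed in m/s. With stop_force (N) it stops when the force on the tool has changed by that much, and returns True; else False.
- robot.move_joints(angles): joint-space move.
- robot.gripper_to(opening, force=None): finger opening in m; force is the grip in N (None keeps the last); returns when the fingers have stopped.
- robot.sleep(seconds).
- robot.ik(position, orientation): joint angles nearest the present ones, or None.
- robot.observe(): the state.
- imaging.read_camera(name): name is "scene" or "top" or "wrist"; returns a dict with "image" (420x560x3 uint8, red, green, blue), "fovy" (degrees; the focal length in pixels is half the picture's height over the tangent of half this angle, whatever the lens; pixels are square), "cx", "cy" (the principal point, pixels), "D" ([k1, k2, p1, p2, k3] as OpenCV has them; the pictures are not rectified), "camera_from_world" (4x4, takes a point from world to camera coordinates); the wrist camera has in their place "T_tool_cam" (4x4, takes a point from camera to tool coordinates, whose origin is the TCP and whose axes are the tool frame's). Camera axes: x right, y up, looking along -z (the intrinsics and any distortion apply to the point x, -y, -z); pixel columns grow to the right and rows downward; lengths in m; the calibration is good to about 2 mm. A picture is of the moment at which its call begins: read the wrist's pose just before it. There is no depth.
A pose or a line that the arm cannot do raises robot.MotionError and nothing moves.
- robot.job_done(): hands the job in, once; it reports no verdict.
The state is a dict: "time": time; "qpos": joint angles; "joint_velocities": joint speeds; "effort": joint torques, N m; "eef_pos": TCP position; "tcp_rot": TCP orientation; "force": force on the tool from outside, world axes, zero at the start; "torque": the same for the moment, N m; "grip_width": finger opening in m.
Only numpy, scipy, OpenCV 4.12 (cv2) and the standard library are available. Lean on these libraries where they do the work, as an engineer would, in place of code of your own. Each camera call takes 0.05 s, during which the arm holds its last target.

### The job

The brown bottle has been stirred long enough and the red-capped one is next: flip the toggle switch of the stirrer under the brown bottle over to its red (off) side, and the switch of the stirrer under the red-capped bottle over to its green (on) side. Leave both bottles standing on their stirrers.

Things in the scene. Friction and masses are not known exactly. Their poses are not given: they have to be found in the camera images.
- brown_stirrer: Fixed bench stirrer, white with grey top, 180 (x) x 120 (y) x 50 mm, the brown bottle on it; origin at the centre of its underside, z up, its front (toggle end) towards its -x. Black round pad, 80 mm across, at x +44, y 0, top at z 53 mm; metal bat toggle with pivot at x -62, y 0, z 54 mm and a green mark 17 mm before, a red mark 26 mm behind it.
- red_stirrer: Fixed bench stirrer, white with grey top, 180 (x) x 120 (y) x 50 mm, the red-capped bottle on it; origin at the centre of its underside, z up, its front (toggle end) towards its -x. Black round pad, 80 mm across, at x +44, y 0, top at z 53 mm; metal bat toggle with pivot at x -62, y 0, z 54 mm and a green mark 17 mm before, a red mark 26 mm behind it.
- brown_toggle (a joint): Angle (rad) of the bat toggle of the stirrer with the brown bottle. Rests at -0.40 leaning to the green mark, towards the stirrer's front (its -x): ON; rests at +0.40 leaning to the red mark, towards the pad (+x): OFF. 0 is upright. It snaps over its centre and stays on either side; takes 1 to 2 N at the tip. It starts on.
- red_toggle (a joint): Angle (rad) of the bat toggle of the stirrer with the red-capped bottle. Rests at -0.40 leaning to the green mark, towards the stirrer's front (its -x): ON; rests at +0.40 leaning to the red mark, towards the pad (+x): OFF. 0 is upright. It snaps over its centre and stays on either side; takes 1 to 2 N at the tip. It starts off.
- brown_toggle_tip (a point): Point inside the thick end of the metal bat toggle of the stirrer with the brown bottle, 34 mm from its pivot and 5 mm short of its end; the bat is 39 mm long, about 10 mm thick at the end, 6 mm at the foot. z points along the bat, y along its hinge.
- red_toggle_tip (a point): Point inside the thick end of the metal bat toggle of the stirrer with the red-capped bottle, 34 mm from its pivot and 5 mm short of its end; the bat is 39 mm long, about 10 mm thick at the end, 6 mm at the foot. z points along the bat, y along its hinge.
- coag_analyzer: Fixed white analyser to the left of the stirrers, only to be kept clear of: a box from 190 mm before to 198 mm behind (x) and 316 mm right to 323 mm left (y) of its origin, 253 mm high, with a tube block and rods on it up to 420 mm; origin on the worktop.
- brown_stirrer_pad (a point): Centre of the top of the pad of the stirrer with the brown bottle; axes as the stirrer's.
- red_stirrer_pad (a point): Centre of the top of the pad of the stirrer with the red-capped bottle; axes as the stirrer's.
- brown_bottle_centre (a point): Centre, half-way up, of the amber-brown bottle with a white cap, 42 mm diameter, 88 mm high, standing loose on its stirrer's pad; z up its axis.
- red_bottle_centre (a point): Centre, half-way up, of the white bottle with a red cap, 34 mm diameter, 62 mm high, standing loose on its stirrer's pad; z up its axis.
Mind the look-alikes: they are no part of the job. Leave any pink, turquoise or yellow look-alike of the part that bears red_bottle_centre alone.

How it is judged (in metres and radians):
At the end, for the whole second after the job is handed in: The toggle of the brown bottle's stirrer rests on its off side (above 0.25 rad), that of the red-capped bottle's stirrer on its on side (below -0.25 rad); both bottles stand upright (within 0.12 rad) with their centres within 30 mm of their pads' centres (value of joint brown_toggle above 0.25 rad and value of joint red_toggle below -0.25 rad and horizontal distance between brown_bottle_centre and brown_stirrer_pad below 0.03 m and angle between each of brown_bottle_centre, red_bottle_centre's own z axis and vertical below 0.12 rad and horizontal distance between red_bottle_centre and red_stirrer_pad below 0.03 m); the robot touches nothing.
It fails at once if a bottle is knocked over, lifted or shoved off its pad (angle between any of brown_bottle_centre, red_bottle_centre's own z axis and vertical above 0.5 rad or distance of any of brown_bottle_centre, red_bottle_centre from where it was at the start of the episode above 0.04 m).
It also fails if it takes over 48 s, if anything falls off the work surface, if the arm or the gripper's body presses on something with over 40 N, if the wrist force passes 120 N, or if a joint passes its speed limit or range.

## Working session

There is one attempt and no reset: what is moved stays moved. The work goes in short steps, each a Python script; the robot and the scene stay as the last script left them, time stands still between calls to the robot, and variables do not carry over. Pictures are saved under pics/ and viewed, and the job is handed in when it is done.

```bash
ls; mkdir -p pics; python3 - <<'E'
from rig import robot, imaging
import cv2
for n in ("scene","top","wrist"):
    c=imaging.read_camera(n)
    cv2.imwrite(f"pics/{n}0.png",c["image"][:,:,::-1])
    print(n,{k:(v.tolist() if hasattr(v,'tolist') else v) for k,v in c.items() if k!="image"})
s=robot.observe();print(s)
E
```

```text
pics
scene {'fovy': 53.15355772528042, 'cx': 286.34533571059825, 'cy': 210.12589358757975, 'D': [0.004588988325708113, 0.0, 0.0, 0.0, 0.0], 'camera_from_world': [[0.4494183014494575, -0.8931432780289364, -0.017840270009445356, -0.38397136523379455], [0.6132097079650393, 0.2939137639656766, 0.7332043053671735, -0.3974709620436359], [-0.649612995851927, -0.340455260296054, 0.6797743532651332, -0.7854530400211878], [0.0, 0.0, 0.0, 1.0]]}
top {'fovy': 56.6567733384001, 'cx': 283.9276549523156, 'cy': 208.61115326753932, 'D': [-0.07465619614597675, 0.0, 0.0, 0.0, 0.0], 'camera_from_world': [[0.025090974744965928, -0.9996840046217308, 0.0015277073693849231, -0.1582939484612303], [0.9784452462989612, 0.02487118908889261, 0.20500322911668892, -0.6073046475868065], [-0.20497644494261427, -0.0036489528310927164, 0.9787601045005483, -1.128285979432169], [0.0, 0.0, 0.0, 1.0]]}
wrist {'fovy': 68.12550740191112, 'cx': 280.5339677736462, 'cy': 211.76608241074283, 'D': [-0.03156983195786546, 0.0, 0.0, 0.0, 0.0], 'T_tool_cam': [[0.0005469913440406887, 0.25756155409472986, -0.9662617381707592, 0.021068
[... 303 characters left out ...]
 -2.02166613e-03,
        7.46256042e+01, -5.47120657e+00]), 'joint_velocities': array([ 0.04713636, -0.00933793, -0.09486276, -0.04068953, -0.08545189,
       -0.00649201]), 'effort': array([-3.64333036e-04, -8.79200292e+01, -3.82042158e+01,  7.05452124e-02,
        5.02900220e-02, -1.78230653e-05]), 'eef_pos': array([0.26379369, 0.56650474, 0.40426363]), 'tcp_rot': array([[-4.25513050e-04,  4.22138228e-01,  9.06531376e-01],
       [-7.91219891e-04,  9.06531032e-01, -4.22138440e-01],
       [-9.99999596e-01, -8.96891071e-04, -5.17366215e-05]]), 'force': array([-0.35869649, -0.7960964 ,  0.80671502]), 'torque': array([-0.03260536, -0.03114262,  0.04440977]), 'grip_width': 0.0913728127826109}
```

View pics/scene0.png

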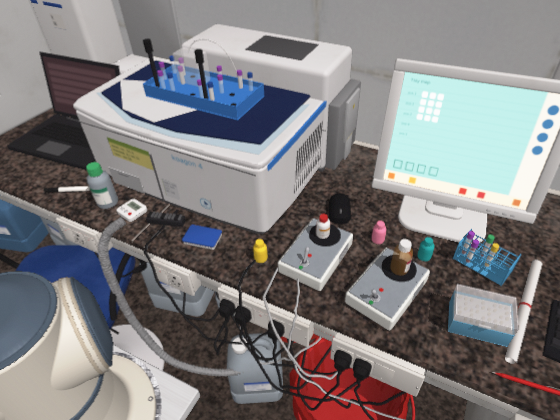

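View pics/top0.png

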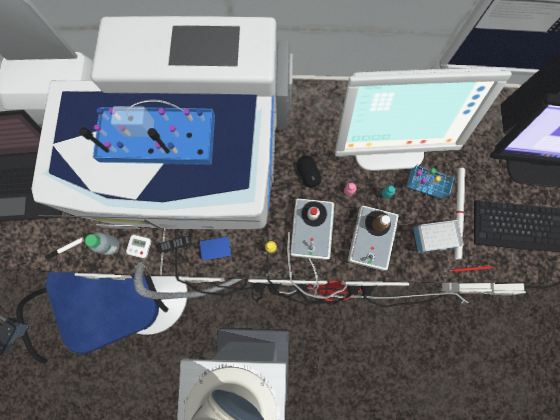

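View pics/wrist0.png

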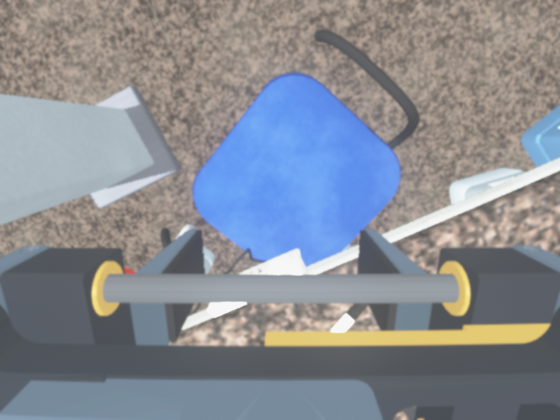

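The scene and top views show the red-capped bottle's stirrer at about (312,229) in top and the brown one's at about (374,237). The yellow, pink and turquoise look-alikes stand around them. I'll enlarge this area.

```bash
python3 - <<'E'
import cv2
a=cv2.imread("pics/top0.png")[190:280,280:410]
cv2.imwrite("pics/topc.png",cv2.resize(a,None,fx=6,fy=6,interpolation=cv2.INTER_CUBIC))
a=cv2.imread("pics/scene0.png")[205:330,270:440]
cv2.imwrite("pics/scenec.png",cv2.resize(a,None,fx=4.7,fy=4.7,interpolation=cv2.INTER_CUBIC))
E
```

```text
(no output)
```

View pics/topc.png

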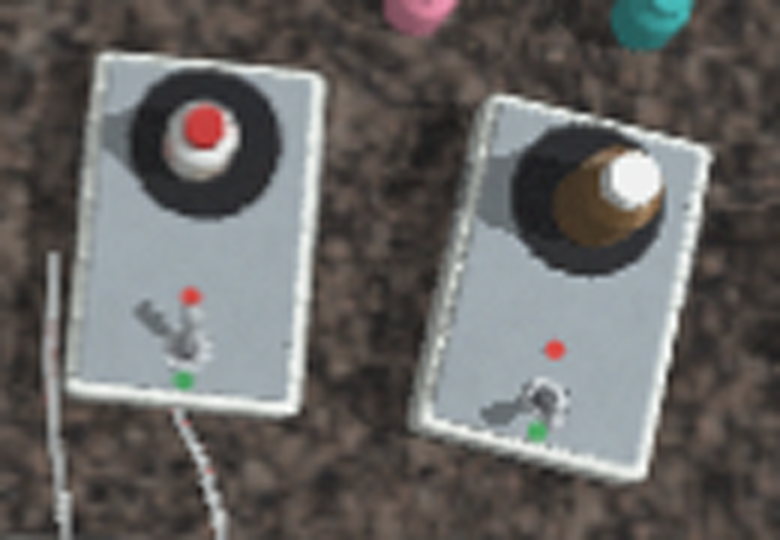

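View pics/scenec.png

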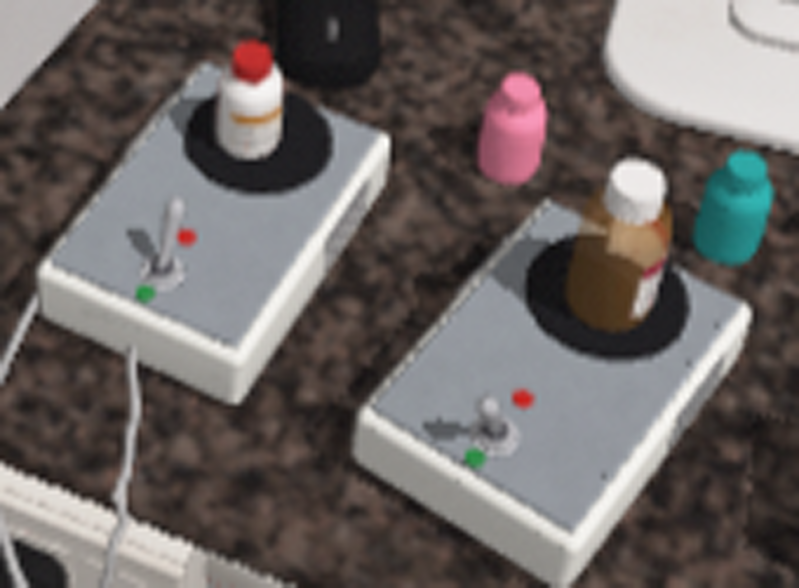

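```bash
cat > helpers.py <<'E'
import numpy as np, cv2
from rig import robot, imaging
def proj(c,P,Tcw=None):
    P=np.atleast_2d(P); T=c["camera_from_world"] if Tcw is None else Tcw
    T=np.array(T)
    p=P@T[:3,:3].T+T[:3,3]; p=p*[1,-1,-1]
    f=c["image"].shape[0]/2/np.tan(np.radians(c["fovy"])/2)
    K=np.array([[f,0,c["cx"]],[0,f,c["cy"]],[0,0,1]])
    return cv2.projectPoints(p.reshape(-1,1,3),np.zeros(3),np.zeros(3),K,np.array(c["D"],float))[0].reshape(-1,2)
def wrist_T(c,s):
    Twt=np.eye(4);Twt[:3,:3]=s["tcp_rot"];Twt[:3,3]=s["eef_pos"]
    return np.linalg.inv(Twt@np.array(c["T_tool_cam"]))
def w(pose,L):
    x,y,a=pose;L=np.atleast_2d(L);c,s=np.cos(a),np.sin(a)
    return np.c_[x+c*L[:,0]-s*L[:,1],y+s*L[:,0]+c*L[:,1],L[:,2]]
E
cat > fit.py <<'E'
from helpers import *
from scipy.optimize import least_squares
ct,cs=imaging.read_camera("top"),imaging.read_camera("scene")
F=dict(pad=(.044,0,.053),red=(-.036,0,.05),green=(-.079,0,.05),FL=(-.09,.06,.05),FR=(-.09,-.06,.05),BR=(.09,-.06,.05),BL=(.09,.06,.05))
def tp(x,y): return ((x+.5)/6-.5+280,(y+.5)/6-.5+190)
def sp(x,y): return ((x+.5)/4.7-.5+270,(y+.5)/4.7-.5+205)
obs=dict(red=dict(t=dict(pad=(205,142),red=(191,297),green=(183,380),BL=(98,57),BR=(324,77),FR=(298,412)),
 s=dict(pad=(258,141),red=(187,237),green=(146,293),FL=(42,270),FR=(238,350),BR=(388,137))),
 brown=dict(t=dict(pad=(588,200),red=(555,350),green=(538,432),BL=(493,98),BR=(710,150),FR=(643,475)),
 s=dict(pad=(607,294),red=(523,399),green=(475,458),FL=(362,412),FR=(572,532),BR=(748,310))))
for n,o in obs.items():
  for cams in ("t","s","ts"):
    def res(p):
        r=[]
        for k in cams:
            c,m=(ct,tp) if k=="t" else (cs,sp)
            names=list(o[k]); r.append(proj(c,w(p,[F[q] for q in names]))-[m(*o[k][q]) for q in names])
        return np.vstack(r).ravel()
    r=least_squares(res,[.6,-.2,-.1])
    print(n,cams,r.x.round(4),np.degrees(r.x[2]).round(2),"rms px",np.sqrt(np.mean(r.fun**2)).round(2),abs(r.fun).max().round(2))
E
python3 fit.py
```

```text
red t [ 0.5557 -0.2313 -0.0737] -4.22 rms px 0.69 1.52
red s [ 0.5567 -0.2332 -0.0688] -3.94 rms px 1.26 2.21
red ts [ 0.5563 -0.2325 -0.0687] -3.94 rms px 1.06 2.56
brown t [ 0.5326 -0.4212 -0.2247] -12.87 rms px 0.83 1.65
brown s [ 0.5342 -0.4225 -0.2268] -12.99 rms px 1.52 2.95
brown ts [ 0.5335 -0.4221 -0.2251] -12.9 rms px 1.25 3.15
```

```bash
cat >> helpers.py <<'E'
POSE=dict(red=np.array([.5563,-.2325,-.0695]),brown=np.array([.5335,-.4221,-.2255]))
def R(a): 
    c,s=np.cos(a),np.sin(a); return np.array([[0,-s,c],[0,c,s],[-1,0,0.]])
def tcp(n,lx,ztip,ly=0.): return w(POSE[n],[lx,ly,ztip+.191])[0]
E
python3 - <<'E'
from helpers import *
from scipy.optimize import least_squares
ct,cs=imaging.read_camera("top"),imaging.read_camera("scene")
for c,px,z in ((ct,(268,226),.253),(ct,(35,206),.253),(cs,(262,231),0),(cs,(327,100),.253)):
    r=least_squares(lambda p:(proj(c,[[p[0],p[1],z]])-px).ravel(),[.5,0]);print(px,r.x.round(3))
for n in ("red","brown"):
    for lx in (-.018,-.048,-.110,-.074):
        for z in (.072,.15):
            q=robot.ik(tcp(n,lx,z),R(POSE[n][2])); print(n,lx,z,tcp(n,lx,z).round(3),None if q is None else np.round(q,1))
for p,a in (((.18,.33,.45),60),((.36,.0,.45),0),((.38,-.12,.45),-4)):
    print(p,robot.ik(np.array(p),R(np.radians(a if a!=60 else -25))))
print(robot.observe()["time"])
E
```

```text
(268, 226) [ 0.525 -0.104]
(35, 206) [0.562 0.515]
(262, 231) [ 0.585 -0.061]
(327, 100) [ 0.893 -0.111]
red -0.018 0.072 [ 0.538 -0.231  0.263] [ -29.1   34.9   91.1   -0.    54.  -115.1]
red -0.018 0.15 [ 0.538 -0.231  0.341] [ -29.1   29.1   87.1   -0.    63.8 -115.1]
red -0.048 0.072 [ 0.508 -0.229  0.263] [ -30.4   33.2   95.2   -0.    51.6 -116.4]
red -0.048 0.15 [ 0.508 -0.229  0.341] [ -30.4   27.    91.1   -0.    61.8 -116.4]
red -0.11 0.072 [ 0.447 -0.225  0.263] [ -33.6   29.9  103.4   -0.    46.7 -119.6]
red -0.11 0.15 [ 0.447 -0.225  0.341] [ -33.6   22.9   99.    -0.    58.1 -119.6]
red -0.074 0.072 [ 0.482 -0.227  0.263] [ -31.6   31.8   98.7   -0.    49.5 -117.7]
red -0.074 0.15 [ 0.482 -0.227  0.341] [ -31.6   25.3   94.5   -0.    60.2 -117.7]
brown -0.018 0.072 [ 0.516 -0.418  0.263] [ -44.2   39.9   79.2   -0.    60.9 -121.2]
brown -0.018 0.15 [ 0.516 -0.418  0.341] [ -44.2   34.9   75.3   -0.    69.8 -121.2]
brown -0.048 0.072 [ 0.487 -0.411  0.263] [ -45.6   38.1   83.4   -0.    58.5 -122.7]
brown -0.048 0.15 [ 0.487 -0.411  0.341] [ -45.6   32.8   79.5   -0.    67.7 -122.7]
brown -0.11 0.072 [ 0.426 -0.398  0.263] [ -48.9   34.7   91.6   -0.    53.7 -125.9]
brown -0.11 0.15 [ 0.426 -0.398  0.341] [ -48.9   28.8   87.6   -0.    63.6 -125.9]
brown -0.074 0.072 [ 0.461 -0.406  0.263] [ -46.9   36.6   86.9   -0.    56.5 -124. ]
brown -0.074 0.15 [ 0.461 -0.406  0.341] [ -46.9   31.1   83.    -0.    65.9 -124. ]
(0.18, 0.33, 0.45) [ 5.22666080e+01  4.63693635e+00  1.04886459e+02 -2.54444375e-14
  7.04766047e+01 -1.27333920e+01]
(0.36, 0.0, 0.45) [-9.52950933e+00  3.16136799e+00  1.06547699e+02 -2.54444375e-14
  7.02909326e+01 -9.95295093e+01]
(0.38, -0.12, 0.45) [-2.61271080e+01  6.69324728e+00  1.02455902e+02 -2.54444375e-14
  7.08508511e+01 -1.12127108e+02]
0.35
```

The two cameras agree to about 2 mm on both stirrer poses. The analyser's right face is at y ≈ -0.11, which leaves about 3 cm beside the gripper. I'll route inward past the analyser and stop above the red stirrer for a wrist check.

```bash
python3 - <<'E'
from helpers import *
robot.gripper_to(0.0,10)
print(robot.observe()["grip_width"],robot.observe()["time"])
robot.move_to(np.array([.18,.33,.45]),R(np.radians(-25)))
print(robot.observe()["time"])
robot.move_to(np.array([.36,-.1,.45]),R(POSE["red"][2]))
robot.move_to(tcp("red",-.10,.17),R(POSE["red"][2]))
s=robot.observe();c=imaging.read_camera("wrist")
print(s["time"],s["eef_pos"],s["force"])
np.savez("w1.npz",pos=s["eef_pos"],rot=s["tcp_rot"])
im=c["image"][:,:,::-1].copy()
cv2.imwrite("pics/w1raw.png",im)
T=wrist_T(c,s)
for n in POSE:
    for L in ((-.036,0,.05),(-.079,0,.05),(.044,0,.053),(-.09,.06,.05),(-.09,-.06,.05)):
        p=proj(c,w(POSE[n],L),T)[0]; print(n,L,p.round(1))
        if abs(p).max()<900: cv2.drawMarker(im,tuple(int(v) for v in p.round()),(255,0,255),cv2.MARKER_CROSS,10,1)
cv2.imwrite("pics/w1.png",im)
E
```

```text
0.0003105346154977864 1.7167
2.7167
5.4 [ 0.45616641 -0.22462247  0.36135201] [-0.71033516  0.44174221  0.16768758]
red (-0.036, 0, 0.05) [280.1 269.5]
red (-0.079, 0, 0.05) [280.1 229.3]
red (0.044, 0, 0.053) [280.1 338.5]
red (-0.09, 0.06, 0.05) [341.7 218.6]
red (-0.09, -0.06, 0.05) [218.5 218.5]
brown (-0.036, 0, 0.05) [ 99.  260.6]
brown (-0.079, 0, 0.05) [ 99.1 220.8]
brown (0.044, 0, 0.053) [ 97.7 329.1]
brown (-0.09, 0.06, 0.05) [160.  219.3]
brown (-0.09, -0.06, 0.05) [ 38.7 200.9]
```

View pics/w1.png

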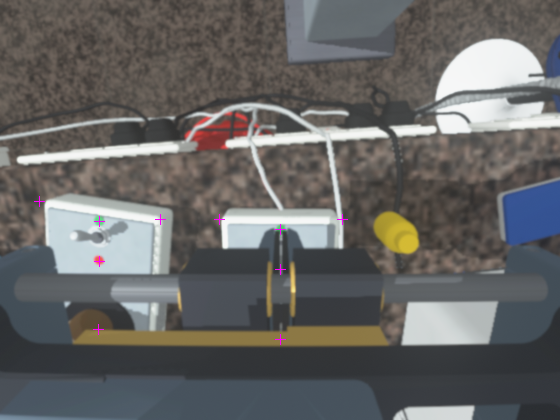

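The predicted marks land on the brown stirrer's red mark at (99,261), its green mark at (99,221) and the front edges of both stirrers, so the poses hold. Now I'll flip the red one.

```bash
python3 - <<'E'
from helpers import *
n="red";O=R(POSE[n][2]);ly=-.002
robot.move_straight(tcp(n,-.016,.17,ly),O,feed=.1)
print("down",robot.move_straight(tcp(n,-.016,.073,ly),O,feed=.08,stop_force=8))
s=robot.observe();f0=s["force"];print(s["eef_pos"],f0)
for lx in (-.024,-.030,-.036,-.042,-.047):
    h=robot.move_straight(tcp(n,lx,.073,ly),O,feed=.04,stop_force=15)
    print(lx,h,(robot.observe()["force"]-f0).round(2))
    if h: break
robot.move_straight(tcp(n,-.040,.073,ly),O,feed=.05)
robot.move_straight(tcp(n,-.040,.17,ly),O,feed=.12)
print(robot.observe()["time"])
c=imaging.read_camera("scene");im=c["image"][:,:,::-1]
cv2.imwrite("pics/s1.png",cv2.resize(im[190:340,240:440],None,fx=4,fy=4,interpolation=cv2.INTER_CUBIC))
c=imaging.read_camera("top");im=c["image"][:,:,::-1]
cv2.imwrite("pics/t1.png",cv2.resize(im[190:280,280:410],None,fx=6,fy=6,interpolation=cv2.INTER_CUBIC))
E
```

```text
down False
[ 0.5403401  -0.23345773  0.26447821] [0.64961264 1.07611938 0.6713486 ]
-0.024 False [-0.57 -0.91 -0.97]
-0.03 False [ 0.75 -0.75 -0.69]
-0.036 False [-0.74 -0.99 -0.4 ]
-0.042 False [-0.72 -0.82 -0.67]
-0.047 False [-1.05 -0.7   0.44]
10.5833
```

View pics/s1.png

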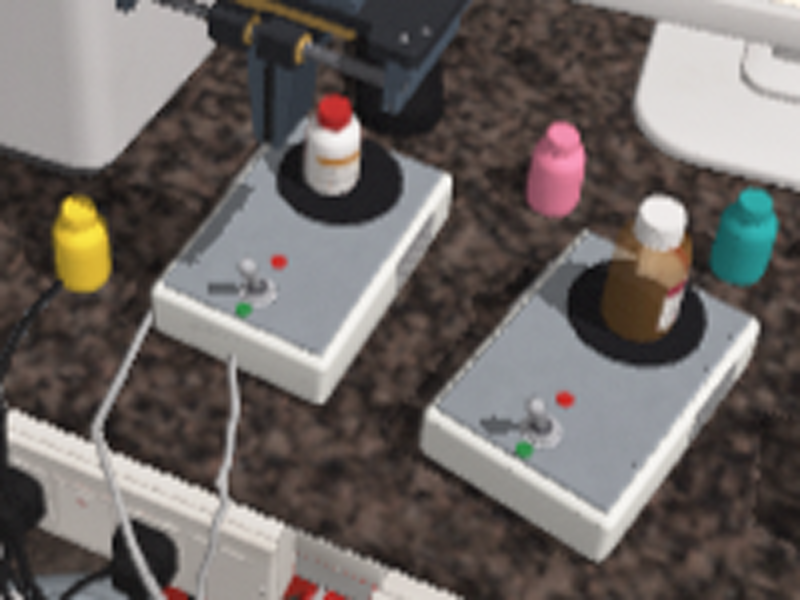

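View pics/t1.png

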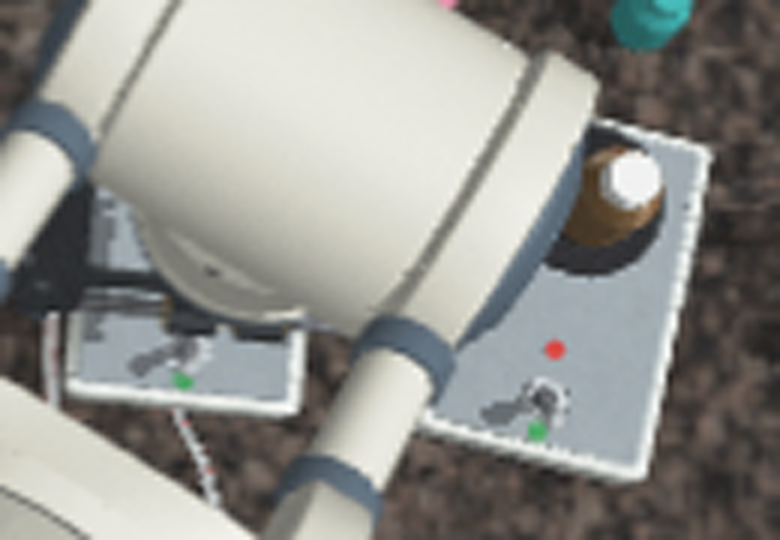

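Red's bat at scene crop (248,268) now leans towards its green mark, the same shape as brown's ON pose, and its bottle is undisturbed. Next I'll flip brown from the front side.

```bash
python3 - <<'E'
from helpers import *
robot.move_straight(tcp("red",-.10,.20),R(POSE["red"][2]),feed=.15)
n="brown";O=R(POSE[n][2]);ly=0
robot.move_to(tcp(n,-.114,.17,ly),O)
print("down",robot.move_straight(tcp(n,-.114,.073,ly),O,feed=.1,stop_force=8))
s=robot.observe();f0=s["force"];print(s["eef_pos"],f0)
for lx in (-.100,-.094,-.088,-.082,-.077):
    h=robot.move_straight(tcp(n,lx,.073,ly),O,feed=.04,stop_force=15)
    print(lx,h,(robot.observe()["force"]-f0).round(2))
    if h: break
robot.move_straight(tcp(n,-.086,.073,ly),O,feed=.05)
robot.move_straight(tcp(n,-.100,.18,ly),O,feed=.15)
robot.move_to(np.array([.36,-.2,.42]),R(-.2))
print(robot.observe()["time"])
c=imaging.read_camera("scene");im=c["image"][:,:,::-1]
cv2.imwrite("pics/s2.png",cv2.resize(im[190:340,240:440],None,fx=4,fy=4,interpolation=cv2.INTER_CUBIC))
c=imaging.read_camera("top");im=c["image"][:,:,::-1]
cv2.imwrite("pics/t2.png",cv2.resize(im[190:280,280:410],None,fx=6,fy=6,interpolation=cv2.INTER_CUBIC))
E
```

```text
down False
[ 0.42254181 -0.39674737  0.26459088] [ 0.37539002 -0.74854152  1.2977342 ]
-0.1 False [ 0.58  0.88 -1.43]
-0.094 False [-1.64  0.52 -0.49]
-0.088 False [-0.96  1.01 -2.06]
-0.082 False [ 0.25  1.01 -1.63]
-0.077 False [-0.9   1.31 -1.86]
16.9
```

View pics/s2.png

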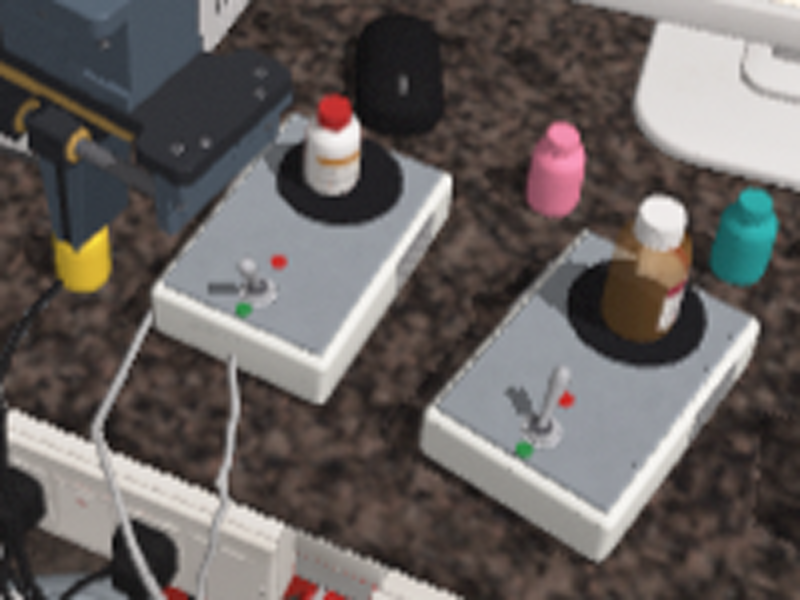

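View pics/t2.png

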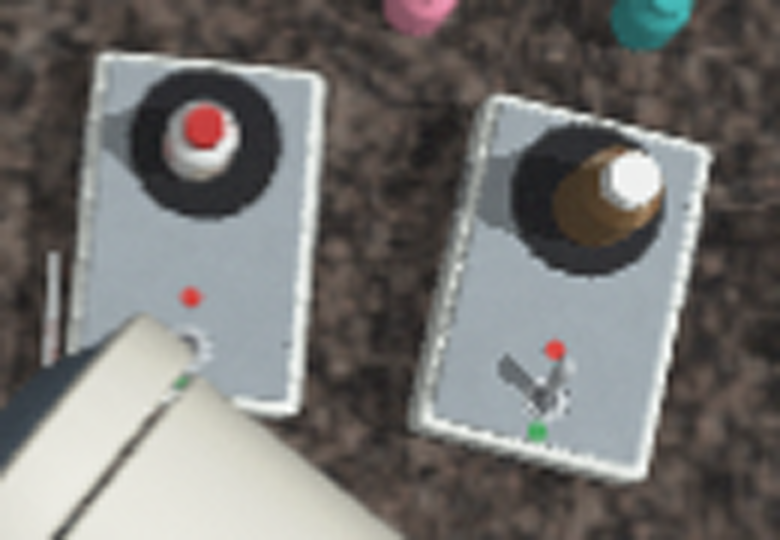

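Brown's bat now points at its red mark, from (540,428) to (560,375), and both bottles stand where they were. I'll compare the tip pixels with the predicted resting angles, then hand in.

```bash
python3 - <<'E'
from helpers import *
c=imaging.read_camera("scene")
for n in POSE:
    for a in (-.4,-.25,0,.25,.4):
        p=proj(c,w(POSE[n],[-.062+.034*np.sin(a),0,.054+.034*np.cos(a)]))[0]
        print(n,a,((p-[240,190])*4).round(0))
s=robot.observe();print(s["time"],s["force"].round(2),s["eef_pos"].round(3))
E
```

```text
red -0.4 [244. 266.]
red -0.25 [248. 259.]
red 0 [256. 248.]
red 0.25 [263. 240.]
red 0.4 [266. 236.]
brown -0.4 [532. 405.]
brown -0.25 [537. 398.]
brown 0 [546. 386.]
brown 0.25 [553. 378.]
brown 0.4 [558. 374.]
17.05 [-0.18 -0.02  0.36] [ 0.361 -0.201  0.42 ]
```

The observed tips, red (248,268) and brown about (560,375), match -0.4 and +0.4 rad. The arm is clear of everything.

```bash
python3 -c "
from rig import robot
robot.job_done(); print(robot.observe()['time'])"
```

```text
the job is handed in; nothing more can be done
the job is handed in; nothing more can be done
```

Both switches are flipped and the job is handed in, at about 17 s of the 48 s allowed. I pushed each bat over with the closed fingertips: red-capped stirrer to green (on), brown stirrer to red (off).

- **Toggles:** in the last scene picture the red stirrer's bat tip is at crop pixel (248,268), where (244,266) is predicted for -0.4 rad. The brown stirrer's is at about (560,375), where (558,374) is predicted for +0.4 rad.
- **Bottles:** both stand upright on their pads, at the same pixels as before in the top picture.
- **Arm:** it is retracted to TCP (0.36, -0.20, 0.42) with under 0.5 N on the tool. The force changes read after each push step were about 3 N or less, and no stop was triggered.
- **Limits of the checks:** no check failed or disagreed. The arm hid the red toggle in the last top picture, so its state rests on the scene camera. The force signal was too noisy to show the snap-over, so I relied on the pictures for that.

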